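# Charge the deburring bowl and hold its dead-man paddle

### The job

Lift the red bar of the aluminium tray to tip the tray to about 45 degrees and pause there a moment while both brass balls run into the blue deburring bowl, then bring the tray back fully down to level. Then press the yellow dead-man paddle with the fingertips to halfway down, where the paddle is level, and finish while holding it there: do not let go, and never push it right down to its lower stop, which trips the machine. Leave the tub, the screwdriver and the V-block where they are.

Things in the scene. Friction and masses are not known exactly. Their poses are not given: they have to be found in the camera images.
- tray (a joint): Tilt of the aluminium tipping tray, rad: 0 = fully down (rim level), growing as the red bar is lifted; stop at 1.25; 45 degrees = 0.785. The hinge is stiff (0.4 N m of friction), so the tray stays where it is left: moving the bar takes about 2 to 6 N. At 0 its floor slopes 6 degrees down to the rear wall, where the balls lie.
- tray_grip (a point): Middle of the tray's red round grip bar, 14 mm diameter, 90 mm long, level, along the tray_hinge x axis, on two thin posts 82 mm apart, 39 mm above the tray's rear wall. At joint 0 it lies 104 mm towards +y and 64 mm up from tray_hinge, 196 mm above the bench. It moves with the tray. Pinch it from above, closing across the bar; the bar can turn between the fingers as the tray tips.
- tray_hinge (a point): Fixed point on the tray's hinge line, 132 mm above the bench, midway between the hinge posts. Its x axis is the hinge line; +y points level towards the grip bar, away from the bowl; z up. The tray is 86 mm wide, walls 34 mm high, reaching from 29 mm on the bowl side to 106 mm on the bar side. Tipping swings the bar about this line, up and over towards the bowl.
- bowl_in (a point): Centre of the inner floor of the fixed round blue bowl, 60 mm above the bench. Inner diameter 150 mm, rim 65 mm higher (125 mm above the bench); 96 mm from tray_hinge towards its -y. The tray's open front edge hangs over its rim.
- ball1_center (a point): Centre of a loose brass ball, 24 mm diameter, about 60 g, starting in the tray against its rear wall.
- ball2_center (a point): Centre of the second, equal brass ball, starting beside the first.
- paddle (a joint): Travel of the yellow dead-man paddle, rad: 0 = released (paddle sloping up 15 degrees towards its free end), 0.262 = halfway, paddle level, 0.524 = lower stop. It is sprung and returns when released: pressing at paddle_pad takes about 3 N to start, 9 N at halfway and 15 N at the stop.
- paddle_pad (a point): Point to press: centre line of the paddle's upper face, 88 mm from the hinge, on the ribbed part; it moves with the paddle. The paddle is a plate 112 mm long, 44 mm wide and 10 mm thick, pointing from the hinge along paddle_hinge -x.
- paddle_hinge (a point): Fixed point on the paddle's hinge line, 90 mm above the bench. -x points along the level paddle to its free end, y is the hinge line, z up. The dark control box (125 mm high, 85 mm wide, yellow knob 12 mm high on top) stands behind it, 13 to 103 mm towards +x. Marks on its cheeks: green at level height, red above and below. At level the pad's surface is 95 mm above the bench.
- tub: Bystander: round white and cream closed tub, 90 mm diameter, 110 mm high, origin at the centre of its underside. Not to be disturbed.
- screwdriver: Bystander: red-handled screwdriver lying on the bench, 26 mm thick at the handle. Not to be disturbed.
- vblock: Bystander: dark steel V-block, 60 x 45 x 40 mm, origin at the centre of its underside. Not to be disturbed.
Mind the look-alikes: they are no part of the job. Several things look just like the part that bears paddle: the one meant starts farthest from the robot's base.

How it is judged:
By the outcome, as a careful person would: the job done as asked, in the order asked, and still so for the second after the job is handed in, while the arm keeps its last pose, push and grip.
It also fails if it takes over 56 s, if anything falls off the work surface, if the arm or the gripper's body presses on something with over 40 N, if the wrist force passes 120 N, or if a joint passes its speed limit or range.

### The arm

A 6-joint arm with a two-finger parallel gripper is mounted at the origin on the work surface. World frame = base frame: x ahead of the robot, y to its left, z up, the work surface at z = 0. Lengths are in mm, angles in rad, forces in N, time in s.
With the tool pointing down it reaches from about 350 to 800 mm from the base axis. Payload 7.3 kg.
Tool frame: the origin (TCP) lies on the centre line of the jaws, within the pads' length; the fingertips stand 8 mm ahead of it and the grasp point (between the pads) lies 11 mm behind it; z points along the fingers, y is the line along which they close (so a half turn about z gives the same grasp; the last joint's range is limited). The gripper opens to 85 mm and grips with 20 to 120 N. Pads are 22 mm wide; open, the fingers measure 114 mm over their backs; the gripper's body (76 mm by 85 mm) begins 54 mm behind the grasp point. The pads swing forward as they close: fully open they stand 13 mm farther back than shut.
Start: joints at [1.038, 0.342, 1.524, -0, 1.275, -0.146], TCP at [198.031, 486.238, 239.322] pointing down, gripper open.
Joint ranges: [-2.53, 2.53], [-0.77, 2.02], [0.04, 2.7], [-1, 4.14], [0.28, 2.66], [-3.11, 3.11]. Speed limits (rad/s): [2.57, 2.57, 3.14, 3.14, 3.14, 3.14].

### API

Orientations are given as a unit quaternion [x, y, z, w].
In Python, from plant import readout, viewer, bot gives the robot as it stands. The module is installed in compiled form; this text tells all that it offers.
- The arm moves only by the shell command python3 -m crank 'ROWS'. ROWS is JSON, a list of rows, each a list of 7 numbers: the turn, a rotation vector about the tool's x, y, z in degrees, then the shift along the tool's x, y, z in cm, then the closure, from -1 (fully open) to 1 (shut). In form: [[rx, ry, rz, dx, dy, dz, gripper], ...]. A call has 1 to 12 rows; each row shifts and turns the commanded pose from where the row before left it, along the tool's axes as they then stand; what a row does not reach is not made up. A row lasts 1/12 s, in which the tool goes at most 41.7 mm and 7.16 degrees, less where a joint would pass 70% of its speed; a pose out of reach is approached as far as the arm can. A call is refused whole if a number of a shift passes 4.17 or a number of a turn 7.16, either way. A call with a gripper value outside its range is refused whole. The fingers move at their own pace and stop on an object; the grip force is fixed at half the most. Time passes only in rows, so rows that do not move let the fingers close. It gives the time, the measured TCP pose, the force, the opening and the grip force at its end, in the units of the state.
- readout.state(): the state, without advancing time (a new reading comes with each control period).
- viewer.grab_frame(name): name is "side" or "top" or "wrist"; returns a dict with "img" (480x640x3 uint8, red, green, blue), "fx", "fy", "cx", "cy" (pixels), "extrinsics" (4x4, takes a point from world to camera coordinates). Camera axes: x right, y down, z forward; pixel columns grow to the right and rows downward; lengths in mm; the calibration is good to about 2 mm. A picture is of the moment at which its call begins. There is no depth.
- bot.hand_in(): hands the job in; it is judged then, once.
The state is a dict: "time_s": time; "joint_positions": joint angles; "dq": joint speeds; "tau": joint torques, N m; "position": TCP position; "orientation": TCP orientation; "wrist_force": force on the tool from outside, world axes, zero at the start; "ft_torque": the same for the moment, N m; "gripper_width": finger opening in mm; "gripper_force": force on a finger pad.
Only numpy, scipy, OpenCV 4.12 (cv2) and the standard library are available. Lean on these libraries where they do the work, as an engineer would, in place of code of your own. Each camera call takes 0.05 s, during which the arm holds its last target. There are 200 camera calls.

## Working session

There is one attempt and no reset: what is moved stays moved. The work goes in short steps, Python scripts to look and compute and a shell command to move; the robot and the scene stay as the last step left them, time stands still between calls to the robot, and variables do not carry over. Pictures are saved under pics/ and viewed, at most 10 in all, crops included, and the job is handed in when it is done.

```bash
mkdir -p pics; python3 - <<'E'
from plant import readout, viewer
import cv2, pickle
s=readout.state(); print(s)
d={}
for n in("side","top"):
    f=viewer.grab_frame(n); d[n]=f; cv2.imwrite(f"pics/{n}0.png",f["img"][:,:,::-1]); print(n,f["fx"],f["cx"],f["cy"],f["extrinsics"])
pickle.dump(d,open("f0.pkl","wb"))
E
```

```text
{'time_s': 0.0, 'joint_positions': array([ 1.03799444e+00,  3.42710920e-01,  1.52502975e+00, -7.61010282e-06,
        1.27540774e+00, -1.46010035e-01]), 'dq': array([-0.00124023,  0.00032965, -0.00044318, -0.00092032, -0.00237274,
        0.00137695]), 'tau': array([-1.42270823e-03, -4.33674574e+01, -2.46014500e+01, -1.21704225e-04,
        7.97541405e-03, -4.54148420e-06]), 'position': array([197.82240954, 485.8746718 , 238.62763707]), 'orientation': array([ 1.92191463e-01,  9.81357140e-01, -7.34717496e-04, -2.55546145e-04]), 'wrist_force': array([ 0.16189677, -0.48570457,  0.46648994]), 'ft_torque': array([-0.0090675 ,  0.00441692, -0.06199122]), 'gripper_force': 0.0, 'gripper_width': 85.44025628845648}
side 495.4205276339751 320.0883958271934 236.93320131770625 [[ 8.73010139e-01 -4.87599325e-01  1.00097718e-02 -4.47436714e+02]
 [-2.59853925e-01 -4.82421432e-01 -8.36507920e-01  2.76411965e+02]
 [ 4.12709626e-01  7.27678816e-01 -5.47863400e-01  9.78767392e+02]
 [ 0.00000000e+00  0.00000000e+00  0.00000000e+00  1.00000000e+00]]
top 515.9603284204441 311.7884518697835 244.5621958430504 [[-2.37109585e-02 -9.99495077e-01 -2.11514167e-02  7.84244208e+01]
 [-9.88250778e-01  2.66291799e-02 -1.50503443e-01  5.44639851e+02]
 [ 1.50990696e-01  1.73343231e-02 -9.88383190e-01  1.15341824e+03]
 [ 0.00000000e+00  0.00000000e+00  0.00000000e+00  1.00000000e+00]]
```

View pics/side0.png

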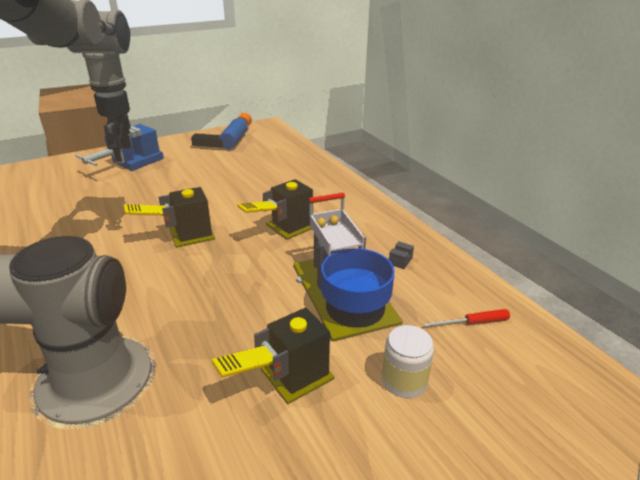

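View pics/top0.png

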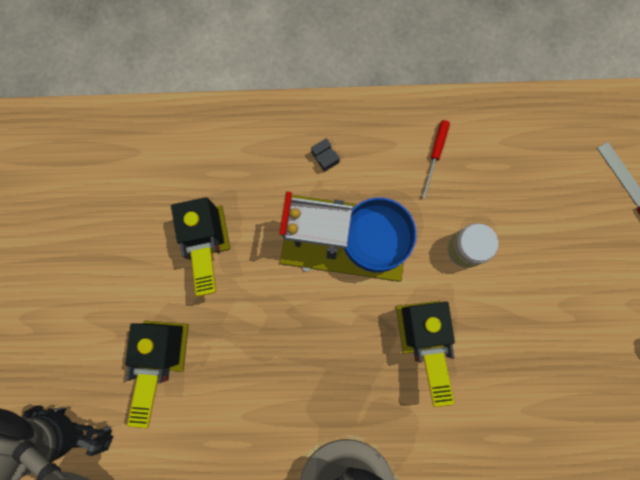

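```bash
cat > h.py <<'E'
import numpy as np, pickle
def ray(f,u,v):
    E=f["extrinsics"];R=E[:3,:3];t=E[:3,3]
    return -R.T@t, R.T@np.array([(u-f["cx"])/f["fx"],(v-f["cy"])/f["fy"],1])
def atz(f,u,v,z):
    c,d=ray(f,u,v); return c+d*(z-c[2])/d[2]
def proj(f,p):
    q=f["extrinsics"]@np.append(p,1); return np.array([f["fx"]*q[0]/q[2]+f["cx"],f["fy"]*q[1]/q[2]+f["cy"]])
E
python3 - <<'E'
import cv2,pickle,numpy as np
from h import *
d=pickle.load(open("f0.pkl","rb"))
t,s=d["top"],d["side"]
for uv in [(191,219),(145,346),(433,325)]:
    p=atz(t,*uv,137);print(p,np.hypot(p[0],p[1]))
def c(f,x,y): return cv2.resize(f["img"][y:y+60,x:x+80,::-1],(400,300),interpolation=cv2.INTER_CUBIC)
m=np.vstack([np.hstack([c(t,265,185),c(s,295,185)]),np.hstack([c(t,165,240),c(s,235,175)])])
cv2.imwrite("pics/m1.png",m)
E
```

```text
[594.75066311 322.23820713 137.        ] 676.4361118454219
[327.6489426  415.36733123 137.        ] 529.0404988692524
[ 356.70389933 -184.08229249  137.        ] 401.40249402174203
```

View pics/m1.png

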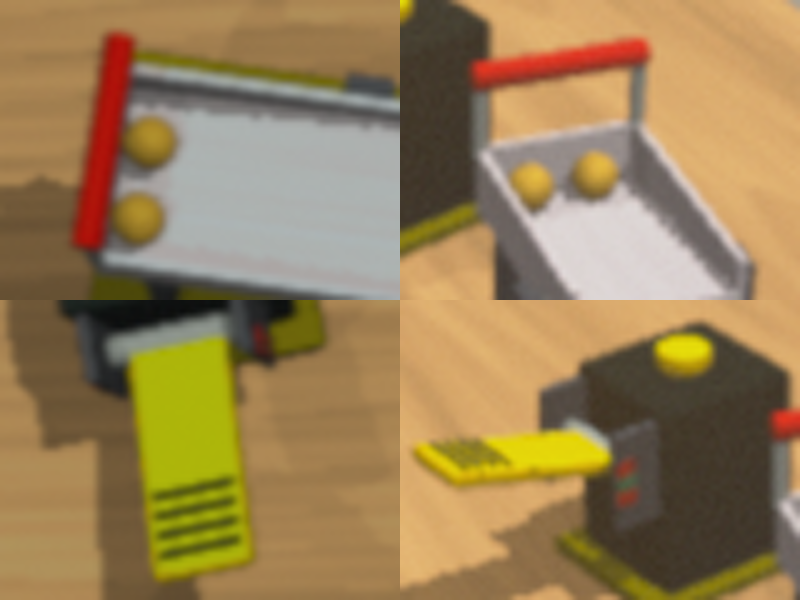

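```bash
python3 - <<'E'
import numpy as np
from h import *
d=pickle.load(open("f0.pkl","rb"));t,s=d["top"],d["side"]
def tri(a,b):
    A=[];B=[]
    for f,uv in((t,a),(s,b)):
        c,r=ray(f,*uv);r/=np.linalg.norm(r);P=np.eye(3)-np.outer(r,r);A.append(P);B.append(P@c)
    return np.linalg.lstsq(np.vstack(A),np.hstack(B),rcond=None)[0]
T=[(288.4,192.),(282.4,233.8)];S=[(344.,194.6),(309.8,199.2)]
e=[tri(a,b) for a,b in zip(T,S)];print("bar tri",e)
e=[atz(t,*a,196) for a in T];print("bar z196",e,np.linalg.norm(e[0]-e[1]))
# side prediction
print([proj(s,p) for p in e])
m=(e[0]+e[1])/2; ax=(e[0]-e[1])/np.linalg.norm(e[0]-e[1])
y=np.array([-ax[1],ax[0],0]); print("mid",m,"ax",ax,np.degrees(np.arctan2(ax[1],ax[0])),"y",y)
print("bowl", atz(t,380,235,125), "hinge guess",m-104*y*np.sign(y[1]),"bowl guess",m-200*y*np.sign(y[1]))
f=[tri((196.1-.2,295.2),(317.8-80-.0,204.6)),]
fr=[atz(t,165+x/5,240+yy/5,124) for x,yy in((156,278),(254,260))]
print("free end",fr,np.linalg.norm(fr[0]-fr[1]))
hg=[atz(t,165+x/5,240+yy/5,102) for x,yy in((131,62),(226,46))]
print("hinge side",hg)
a=sum(fr)/2;b=sum(hg)/2;print(a,b,(a-b)[:2],np.degrees(np.arctan2(*(a-b)[1::-1])))
k=atz(t,191,219,137);print("knob",k,np.degrees(np.arctan2(*(a-k)[1::-1])))
u=(a-k)[:2];u/=np.linalg.norm(u)
for L in(112,88,0):
    pass
print("side proj of free corners",[proj(s,p) for p in fr])
E
```

```text
bar tri [array([634.9188601 , 106.59433069, 195.09680095]), array([547.48648135, 120.08453702, 198.58781127])]
bar z196 [array([633.13037455, 107.24135238, 196.        ]), array([546.56431649, 120.86315234, 196.        ])] 87.63124922924017
[array([342.57918986, 194.45863333]), array([308.69434463, 200.19086551])]
mid [589.84734552 114.05225236 196.        ] ax [ 0.98784462 -0.15544455  0.        ] -8.9425795033878 y [0.15544455 0.98784462 0.        ]
bowl [550.65284466 -84.26930641 125.        ] hinge guess [573.68111249  11.31641192 196.        ] bowl guess [558.75843584 -83.51667155 196.        ]
free end [array([430.42025319, 312.46546907, 124.        ]), array([437.03943601, 270.50375196, 124.        ])] 42.4805753682284
hinge side [array([526.97922286, 329.88214165, 102.        ]), array([532.98617736, 287.85133127, 102.        ])]
[433.7298446  291.48461052 124.        ] [529.98270011 308.86673646 102.        ] [-96.25285551 -17.38212594] -169.7633882012993
knob [594.75066311 322.23820713 137.        ] -169.18721726325165
side proj of free corners [array([236.20632827, 203.08498284]), array([244.48807114, 209.47895009])]
```

```bash
python3 -m crank '[[0,0,-6.5,0,0,0,-1],[0,0,-6.5,0,0,0,-1],[0,0,0,-2.48,-1.7,0,-1],[0,0,0,-2.48,-1.7,0,-1],[0,0,0,-2.48,-1.7,0,-1],[0,0,0,-2.48,-1.7,0,-1],[0,0,0,-2.48,-1.7,0,-1],[0,0,0,-2.48,-1.7,0,-1],[0,0,0,-2.48,-1.7,0,-1],[0,0,0,-2.48,-1.7,0,-1],[0,0,0,-2.48,-1.7,0,-1],[0,0,0,-2.48,-1.7,0,-1]]'
python3 -m crank '[[0,0,0,-2.48,-1.7,0,-1],[0,0,0,-2.48,-1.7,0,-1],[0,0,0,-2.48,-1.7,0,-1],[0,0,0,-2.48,-1.7,0,-1],[0,0,0,-2.48,-1.7,0,-1],[0,0,0,-2.48,-1.7,0,-1],[0,0,0,-2.48,-1.7,0,-1],[0,0,0,-2.48,-1.7,0,-1],[0,0,0,0,0,0,-1],[0,0,0,0,0,0,-1]]'
python3 - <<'E'
from plant import viewer
import cv2
f=viewer.grab_frame("wrist"); cv2.imwrite("pics/w1.png",f["img"][:,:,::-1])
import pickle;pickle.dump(f,open("w1.pkl","wb"))
E
```

```text
time_s: 1.1
position: [416.5, 277.6, 239.1]
orientation: [0.08, 0.997, -0.0, -0.0]
wrist_force: [0.2, -0.1, 0.3]
gripper_width: 85.2
gripper_force: 0.0
time_s: 1.93
position: [590.4, 111.9, 238.2]
orientation: [0.081, 0.997, -0.0, -0.001]
wrist_force: [0.4, 0.1, -1.3]
gripper_width: 85.5
gripper_force: 0.0
```

View pics/w1.png

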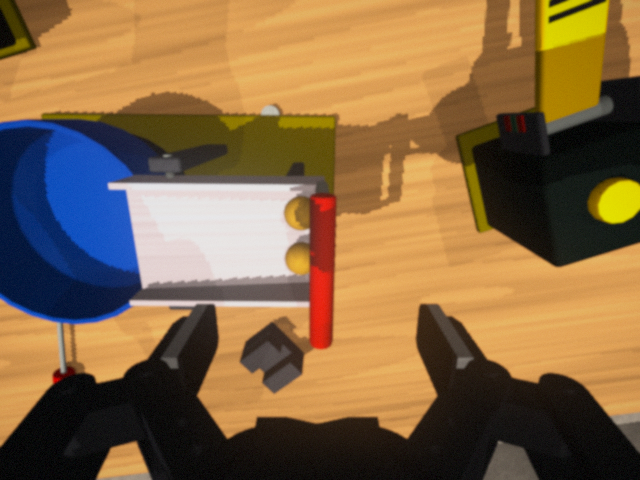

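```bash
python3 - <<'E'
from h import *
f=pickle.load(open("w1.pkl","rb"))
a,b=atz(f,322.5,197,196),atz(f,320.5,346,196);print(a,b,(a+b)/2,np.linalg.norm(a-b),np.degrees(np.arctan2(*(b-a)[1::-1])))
a,b=atz(f,536,106,95),atz(f,597,107,95)
print(proj(f,[590,112,180]))
E
```

```text
[547.08339631 121.11759743 196.        ] [635.9405907  105.70583815 196.        ] [591.51199351 113.41171779 196.        ] 90.18383069711123 -9.839727180174435
[318.35179705 263.54835721]
```

```bash
python3 -m crank '[[0,0,0,-0.1,0.17,1.6,-1],[0,0,0,0,0,1.7,-1],[0,0,0,0,0,1.7,-1],[0,0,0,0,0,0,-1],[0,0,0,0,0,0,1],[0,0,0,0,0,0,1],[0,0,0,0,0,0,1],[0,0,0,0,0,0,1],[0,0,0,0,0,0,1],[0,0,0,0,0,0,1],[0,0,0,0,0,0,1],[0,0,0,0,0,0,1]]'
python3 - <<'E'
import numpy as np
for n in range(0,51,5):
    a=np.radians(n); print(n, np.round([104*np.cos(a)-64*np.sin(a)-104,104*np.sin(a)+64*np.cos(a)-64],1))
E
```

```text
time_s: 2.98
position: [591.4, 114.1, 190.1]
orientation: [0.08, 0.997, -0.0, 0.0]
wrist_force: [-2.1, -2.6, 5.8]
gripper_width: 12.0
gripper_force: 58.7
0 [0. 0.]
5 [-6.   8.8]
10 [-12.7  17.1]
15 [-20.1  24.7]
20 [-28.2  31.7]
25 [-36.8  38. ]
30 [-45.9  43.4]
35 [-55.5  48.1]
40 [-65.5  51.9]
45 [-75.7  54.8]
50 [-86.2  56.8]
```

```bash
python3 -m crank '[[0,0,0,0,-0.29,-0.44,1],[0,0,0,0,-0.31,-0.44,1],[0,0,0,0,-0.32,-0.42,1],[0,0,0,0,-0.35,-0.41,1],[0,0,0,0,-0.36,-0.39,1],[0,0,0,0,-0.38,-0.37,1],[0,0,0,0,-0.4,-0.36,1],[0,0,0,0,-0.41,-0.34,1],[0,0,0,0,-0.42,-0.33,1],[0,0,0,0,-0.44,-0.3,1],[0,0,0,0,-0.45,-0.28,1],[0,0,0,0,-0.46,-0.26,1]]'
```

```text
time_s: 3.98
position: [584.3, 72.8, 234.1]
orientation: [0.079, 0.997, 0.004, 0.001]
wrist_force: [-1.4, 14.7, 11.3]
gripper_width: 11.8
gripper_force: 58.9
```

```bash
python3 -m crank '[[0,0,0,0,-0.46,-0.33,1],[0,0,0,0,-0.48,-0.27,1],[0,0,0,0,-0.49,-0.22,1],[0,0,0,0,-0.5,-0.2,1],[0,0,0,0,-0.51,-0.18,1],[0,0,0,0,-0.51,-0.15,1],[0,0,0,0,-0.2,-0.05,1],[0,0,0,0,0,0,1],[0,0,0,0,0,0,1],[0,0,0,0,0,0,1],[0,0,0,0,0,0,1]]'
python3 - <<'E'
from plant import viewer,readout
import cv2,numpy as np
print(readout.state()["wrist_force"])
a=viewer.grab_frame("side")["img"];b=viewer.grab_frame("top")["img"]
c=lambda i,x,y:cv2.resize(i[y:y+150,x:x+130],(390,450))
cv2.imwrite("pics/t2.png",np.hstack([c(a,285,180),c(b,290,150)])[:,:,::-1])
E
```

```text
time_s: 4.9
position: [578.8, 40.7, 249.4]
orientation: [0.079, 0.997, 0.002, 0.001]
wrist_force: [-5.4, 8.6, 13.4]
gripper_width: 11.8
gripper_force: 58.7
[-5.35339732  8.61751773 13.43148611]
```

View pics/t2.png

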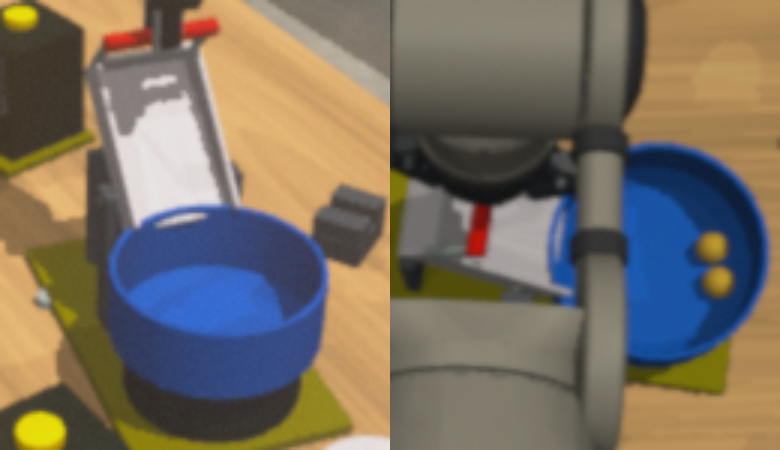

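```bash
python3 -m crank '[[0,0,0,0,0,0,1],[0,0,0,0,0,0,1],[0,0,0,0,0,0,1],[0,0,0,0,0,0,1],[0,0,0,0,0.2,0.05,1],[0,0,0,0,0.51,0.15,1],[0,0,0,0,0.51,0.18,1],[0,0,0,0,0.5,0.2,1],[0,0,0,0,0.49,0.22,1],[0,0,0,0,0.48,0.25,1],[0,0,0,0,0.46,0.26,1]]'
python3 -m crank '[[0,0,0,0,0.46,0.28,1],[0,0,0,0,0.45,0.29,1],[0,0,0,0,0.44,0.31,1],[0,0,0,0,0.42,0.33,1],[0,0,0,0,0.41,0.34,1],[0,0,0,0,0.4,0.36,1],[0,0,0,0,0.38,0.37,1],[0,0,0,0,0.36,0.39,1],[0,0,0,0,0.35,0.41,1],[0,0,0,0,0.32,0.42,1]]'
python3 -m crank '[[0,0,0,0,0.31,0.44,1],[0,0,0,0,0.29,0.44,1],[0,0,0,0,0,0.1,1],[0,0,0,0,0,0,1],[0,0,0,0,0,0,1]]'
```

```text
time_s: 5.92
position: [583.8, 69.9, 236.4]
orientation: [0.08, 0.997, 0.0, 0.001]
wrist_force: [-3.0, 2.7, 11.9]
gripper_width: 11.5
gripper_force: 61.3
time_s: 6.75
position: [590.4, 108.4, 199.5]
orientation: [0.08, 0.997, -0.0, 0.0]
wrist_force: [-2.7, -1.1, 5.5]
gripper_width: 11.7
gripper_force: 64.5
time_s: 7.17
position: [591.4, 114.1, 190.4]
orientation: [0.08, 0.997, -0.0, 0.001]
wrist_force: [-3.5, -3.0, 11.0]
gripper_width: 11.1
gripper_force: 65.9
```

```bash
python3 -m crank '[[0,0,0,0,0,0.1,1],[0,0,0,0,0,0.1,1],[0,0,0,0,0,0,1],[0,0,0,0,0,0,1]]'
```

```text
time_s: 7.5
position: [591.5, 114.1, 190.3]
orientation: [0.08, 0.997, -0.0, 0.002]
wrist_force: [-7.7, -3.0, 20.8]
gripper_width: 11.4
gripper_force: 67.2
```

```bash
python3 -m crank '[[0,0,0,0,0,0,-1],[0,0,0,0,0,0,-1],[0,0,0,0,0,0,-1],[0,0,0,0,0,0,-1],[0,0,0,0,0,0,-1],[0,0,0,0,0,0,-1],[0,0,0,0,0,-1,-1],[0,0,0,0,0,-2,-1],[0,0,0,0,0,-2.5,-1],[0,0,0,0,0,-2.5,-1],[0,0,0,0,0,0,-1]]'
python3 - <<'E'
from plant import viewer
import cv2,pickle
import numpy as np
w=viewer.grab_frame("wrist");s=viewer.grab_frame("side");pickle.dump((w,s),open("w2.pkl","wb"))
o=pickle.load(open("f0.pkl","rb"))["side"]
c=lambda i:cv2.resize(i[180:330,290:420],(260,300),interpolation=cv2.INTER_CUBIC)
r=np.hstack([cv2.resize(w["img"],(533,400)),np.vstack([c(s["img"]),c(o["img"])])[:400]])
cv2.imwrite("pics/w2.png",r[:,:,::-1])
E
```

```text
time_s: 8.42
position: [593.4, 114.8, 273.2]
orientation: [0.08, 0.997, 0.001, 0.005]
wrist_force: [-0.1, -0.7, 0.8]
gripper_width: 85.3
gripper_force: 0.0
```

View pics/w2.png

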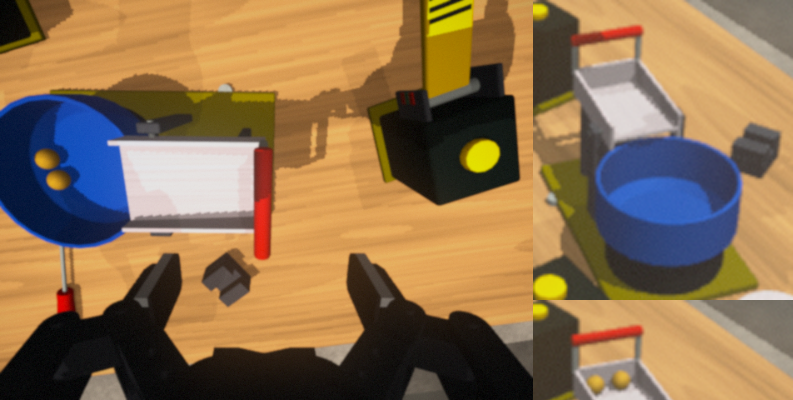

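```bash
python3 -m crank '[[0,0,0,2.1,1.94,0,1],[0,0,0,2.1,1.94,0,1],[0,0,0,2.1,1.94,0,1],[0,0,0,2.1,1.94,0,1],[0,0,0,2.1,1.94,0,1],[0,0,0,2.1,1.94,0,1],[0,0,0,2.1,1.94,0,1],[0,0,0,2.1,1.94,0,1],[0,0,0,0,0,0,1],[0,0,0,0,0,0,1],[0,0,0,0,0,0,1]]'
python3 -m crank '[[0,0,0,0,0,2.5,1],[0,0,0,0,0,3,1],[0,0,0,0,0,3,1],[0,0,0,0,0,2.5,1],[0,0,0,0,0,0.8,1],[0,0,0,0,0,0,1],[0,0,0,0,0,0,1]]'
python3 - <<'E'
from plant import viewer
import cv2,pickle
import numpy as np
w=viewer.grab_frame("wrist");s=viewer.grab_frame("side")
c=lambda i:cv2.resize(i[150:250,220:320],(400,400),interpolation=cv2.INTER_CUBIC)
r=np.hstack([cv2.resize(w["img"],(400,300)),c(s["img"])[:300]])
cv2.imwrite("pics/w3.png",r[:,:,::-1])
E
```

```text
time_s: 9.43
position: [450.1, 294.2, 266.2]
orientation: [0.08, 0.997, -0.0, -0.0]
wrist_force: [-0.2, 0.5, 0.2]
gripper_width: -0.1
gripper_force: 0.0
time_s: 10.02
position: [451.0, 294.1, 149.4]
orientation: [0.08, 0.997, 0.0, 0.0]
wrist_force: [0.4, -0.2, -0.0]
gripper_width: -0.2
gripper_force: 0.0
```

View pics/w3.png

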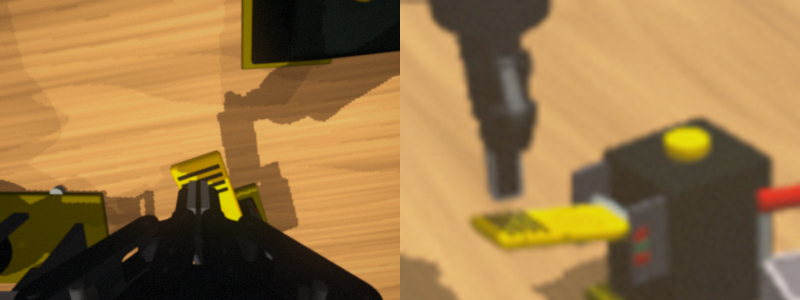

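```bash
python3 -m crank '[[0,0,0,-0.1,0.1,1,1],[0,0,0,0,0,1,1],[0,0,0,0,0,0.4,1],[0,0,0,0,0,0.4,1],[0,0,0,0,0,0.4,1],[0,0,0,0,0,0.3,1],[0,0,0,0,0,0.2,1],[0,0,0,0,0,0,1],[0,0,0,0,0,0,1]]'
```

```text
time_s: 10.87
position: [450.5, 295.3, 111.8]
orientation: [0.08, 0.997, -0.0, -0.001]
wrist_force: [-3.1, -0.7, 5.8]
gripper_width: 0.0
gripper_force: 3.1
```

```bash
python3 -m crank '[[0,0,0,0,0,0.2,1],[0,0,0,0,0,0.2,1],[0,0,0,0,0,0.2,1],[0,0,0,0,0,0.2,1],[0,0,0,0,0,0.1,1],[0,0,0,0,0,0,1],[0,0,0,0,0,0,1],[0,0,0,0,0,0,1]]'
python3 - <<'E'
from plant import viewer,readout
import cv2,time
import numpy as np
s=viewer.grab_frame("side")["img"];t=viewer.grab_frame("top")["img"]
st=readout.state();print(st["position"],st["wrist_force"])
r=np.hstack([cv2.resize(s[175:235,235:315],(520,390),interpolation=cv2.INTER_CUBIC),cv2.resize(t[150:280,280:370],(270,390))])
cv2.imwrite("pics/p4.png",r[:,:,::-1])
E
```

```text
time_s: 11.53
position: [450.1, 295.2, 103.0]
orientation: [0.08, 0.997, -0.0, -0.001]
wrist_force: [-5.3, -0.2, 8.7]
gripper_width: -0.1
gripper_force: 4.4
[450.11088915 295.22905475 103.09635607] [-6.37071238 -2.04869646  9.37106976]
```

View pics/p4.png

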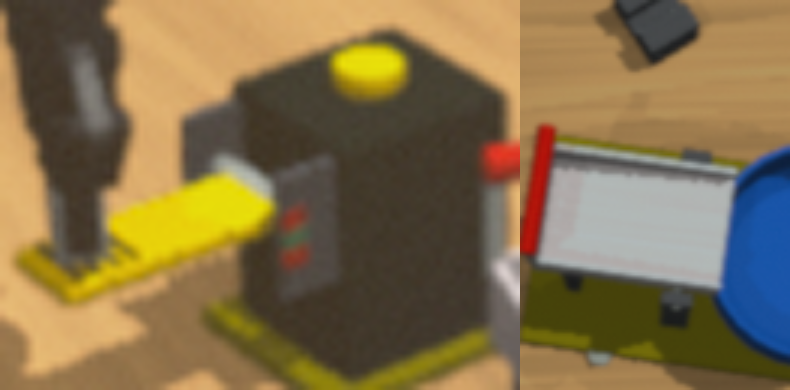

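```bash
python3 -m crank '[[0,0,0,0,0,0,1],[0,0,0,0,0,0,1],[0,0,0,0,0,0,1],[0,0,0,0,0,0,1],[0,0,0,0,0,0,1],[0,0,0,0,0,0,1]]'; python3 -c "
from plant import bot;print(bot.hand_in())"
```

```text
time_s: 12.13
position: [450.1, 295.3, 103.1]
orientation: [0.08, 0.997, -0.0, -0.001]
wrist_force: [-5.8, -0.9, 8.4]
gripper_width: -0.3
gripper_force: 4.4
the job is handed in; nothing more can be done
None
```

I tipped the tray to about 45°, saw both balls in the bowl, brought the tray back down to level, and handed the job in at about 12 s with the farthest yellow paddle held halfway down (fingertips at 95 mm, about 9 N); the hand-in gave no verdict.

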